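# Draw a mounting rail from its stock rack and set it in the marking-out cradle

## Task

Take the slotted C-section mounting rail out of its stock rack: its tail is under the hood, so lift the front end over the upturned tab and draw the rail out endwise. Lay it, slot up, in the marking-out cradle, down in both saddles and with its end touching the stop, and let go. Leave the flat bar in the other rack, the set position of the stop and the other things on the table alone.

Things in the scene. Friction and masses are not known exactly. Their poses are not given: they have to be found in the camera images.
- rail_center (a point): Centre (half-way up) of the loose aluminium C-section mounting rail: 200 mm long, 30 wide, 15 high, flat sides, 12 wide slot along its top, 0.13 to 0.25 kg, both ends alike. x along its length towards its front end, z up. At the start it lies on the rack's floor, along the rack's x, within 4 mm of the rack's middle: front 110 mm in the open over the tongue, rear 90 mm under the hood.
- rail_front (a point): Centre of the rail's front end face (rail x = +100 mm), the end by the rack's tab.
- rail_tail (a point): Centre of the rail's tail end face (rail x = -100 mm), under the hood. The hood leaves the rail 20 mm of free height, too little to lift it out level over the 24 mm tab. Tipped up about its tail, the rail's front end can rise to about 44 mm before the rail meets the roof.
- rail_rack: Sheet-metal stock rack holding the rail, fixed on the table, 220 mm long, 50 wide, 89 high. Origin on the table under its middle; +x is the way out (towards the tab), z up. Its floor is 50 mm above the table. Rear part, x = -110 to -10 mm: closed hood. Front part: narrow tongue, then the tab.
- rack_mouth (a point): Middle of the rail rack's floor at the open mouth of the hood (rack x = -10 mm, 50 mm above the table). The hood inside is 38 mm wide and 35 high, walls 4, roof 3 thick; closed behind at rack x = -106.
- rack_tab (a point): Middle of the top edge of the upturned tab, 74 mm above the table (24 above the rack's floor), 16 mm wide, rack x = 107 to 111 mm. From the hood to the tab the floor is a tongue only 16 mm wide and 6 thick, with air on both sides and above; a thin leg under it at rack x = 90 stands on a 30 x 40 foot, 4 high.
- bar_rack: Twin of the rail rack, same shape, frame and size, holding the flat bar. The two racks change places from start to start.
- flat_bar_center (a point): Centre of a plain aluminium flat bar, 200 x 20 x 10 mm, no slot, lying in the twin rack; to be left there.
- cradle: Marking-out cradle for the rail, fixed on the table: base plate 270 x 60 x 8 mm with a spine 18 wide along x, its top (the seat) 50 mm above the table. Origin on the table under its middle; +x towards the stop, z up. A saddle near each end; between them air on both sides of the spine above the base plate.
- saddle_far (a point): Middle of the seat of the saddle by the stop (cradle x = +80 mm), 50 mm above the table. A saddle is 20 mm long, 37 wide between its cheeks (the rail is 30) and about 56 wide outside; the cheeks rise 8 mm straight above the seat, then lean outwards up to 14 mm.
- saddle_near (a point): Middle of the seat of the other saddle (cradle x = -80 mm), same shape and height.
- stop_face (a point): Centre of the flat face that the rail's end must touch, 57.5 mm above the table; axes as the cradle's, the face looks to -x. The stop, a steel block 20 x 34 x 28 mm with a black thumbscrew, is locked on the spine 90 to 110 mm from the cradle's middle and holds against 100 N. With the rail home, the rail's centre is 100 mm before this point.
- breaker_row: Loose row of three grey breakers, 54 x 85 x 73 high, standing on the table; origin at the centre of its underside.
- duct: Loose length of grey slotted wiring duct, 220 x 40 x 40 high, origin at the centre of its underside, x along its length.
- screwdriver: Loose screwdriver lying on the table, about 200 long along its x, up to 32 high.
- wrench: Loose open-end wrench lying on the table, about 180 long along its x.
- carton: Loose cardboard carton 100 x 120 x 70 high, origin at the centre of its underside.
Mind the look-alikes: they are no part of the job. What is shaped like the rail_rack but turquoise is not meant. What is shaped like the part that bears rail_center but green is not meant.

How it is judged:
By the outcome, as a careful person would: the job done as asked, in the order asked, and still so for the second after the job is handed in, with the robot touching nothing.
It also fails if it takes over 42 s, if anything falls off the work surface, if the arm or the gripper's body presses on something with over 40 N, if the wrist force passes 120 N, or if a joint passes its speed limit or range.

## Robot

A 7-joint arm with a two-finger parallel gripper is mounted at the origin on the work surface. World frame = base frame: x ahead of the robot, y to its left, z up, the work surface at z = 0. Lengths are in m, angles in rad, forces in N, time in s.
With the tool pointing down it reaches from about 0.425 to 1.025 m from the base axis. Payload 9.4 kg.
Tool frame: the origin (TCP) lies midway between the tips of the shut fingers; the grasp point (between the pads) lies 19 mm behind it; z points along the fingers, y is the direction in which the jaws open and shut (so a half turn about z gives the same grasp; the last joint's range is limited). The gripper opens to 93 mm and grips with 3 to 60 N. Pads are 15 mm wide; open, the fingers measure 128 mm over their backs; the gripper's body (75 mm by 188 mm) begins 65 mm behind the grasp point.
Start: joints at [-1.348, 0.599, -0.003, 1.599, 0.002, 0.943, -0.08], TCP at [0.214, 0.693, 0.219] pointing down, gripper open.
Joint ranges: [-2.57, 2.57], [-0.35, 1.97], [-1.29, 1.29], [0.11, 2.56], [-1.05, 4.19], [0.11, 1.86], [-2.63, 2.63]. Speed limits (rad/s): [2.22, 2.22, 3.01, 3.01, 3.14, 3.14, 3.14].

## Interface

Orientations are given as a unit quaternion [x, y, z, w].
In Python, from rig import read_state, capture, calibration, job_done gives the robot as it stands.
- The arm moves only by the tool arm_command, never from a script. Its argument "targets" is text: rows parted by semicolons, each of 4 numbers parted by spaces: the shift along the tool's x, y, z in m, then the turn about the tool's z in degrees. In form: dx dy dz spin; .... A call has 1 to 20 rows; each row is the pose to reach, as a shift and turn from the pose commanded when the call began, along the tool's axes at that moment; what a row does not reach only later rows make up. A row lasts 1/12 s, in which the tool goes at most 41.7 mm and 7.16 degrees, less where a joint would pass 70% of its speed; a pose out of reach is approached as far as the arm can. A call with a gripper value outside its range is refused whole. "claw" is the closure, from 0 (fully open) to 1 (shut), set as the call begins (left out, the last holds). The fingers move at their own pace and stop on an object; "grip_force" is the grip in N (left out, the last holds). Time passes only in rows, so rows that repeat a pose let the fingers close. It gives the time, the measured TCP pose, the force and the opening at its end, in the units of the state.
- read_state(): the state, without advancing time (a new reading comes with each control period).
- capture(name): name is "scene" or "top" or "wrist"; returns (picture, depth): 420x560x3 uint8, red, green, blue; 420x560 float32, m along the optical axis (not along the pixel's ray), 0 where there is no reading.
- calibration(name): a dict with "camera_matrix" (3x3 intrinsics, pixels), "R" (3x3) and "t" (3): a world point X has camera coordinates R X + t; the wrist camera has in their place "T_tool_cam" (4x4, takes a point from camera to tool coordinates, whose origin is the TCP and whose axes are the flange's). Camera axes: x right, y down, z forward; pixel columns grow to the right and rows downward; lengths in m; the calibration is good to about 2 mm. A picture is of the moment at which its call begins: read the wrist's pose just before it. calibration takes no time and is no camera call.
- job_done(): hands the job in, once; it reports no verdict.
The state is a dict: "time": time; "joints": joint angles; "joint_vel": joint speeds; "effort": joint torques, N m; "tool_pos": TCP position; "orientation": TCP orientation; "wrist_force": force on the tool from outside, world axes, zero at the start; "moment": the same for the moment, N m; "gripper_width": finger opening in m.
Only numpy, scipy, OpenCV 4.12 (cv2) and the standard library are available. Lean on these libraries where they do the work, as an engineer would, in place of code of your own. Each camera call takes 0.05 s, during which the arm holds its last target. There are 200 camera calls.

## Working session

There is one attempt and no reset: what is moved stays moved. The work goes in short steps, Python scripts to look and compute and a tool call to move; the robot and the scene stay as the last step left them, time stands still between calls to the robot, and variables do not carry over. Pictures are saved under pics/ and viewed, about 8 in all and at most 12, crops included, and the job is handed in when it is done.

Besides the shell and the picture viewer there is one more tool, called as name(argument=value, ...), one argument or row to a line, values as JSON. arm_command: Moves the arm, as the interface text tells. Its arguments: {"type":"object","properties":{"targets":{"type":"string"},"claw":{"type":"number"},"grip_force":{"type":"number"}},"required":["targets"]}

```bash
mkdir -p pics; ls
python3 - <<'E'
from rig import *
import cv2,numpy as np
s=read_state();print(s)
for n in("scene","top"):
    p,d=capture(n);cv2.imwrite(f"pics/{n}0.png",p[:,:,::-1]);np.save(f"pics/{n}0.npy",d)
    c=calibration(n);print(n,c)
print(calibration("wrist"))
E
```

```text
pics
{'time': 0.0, 'joints': array([-1.34774147,  0.60015087, -0.00255095,  1.60013772,  0.00175397,
        0.94289875, -0.07981148]), 'joint_vel': array([-1.17364137e-03,  5.20671152e-04, -1.53150515e-03, -9.97372340e-04,
        2.31633631e-05,  8.00973802e-04, -1.20520694e-03]), 'effort': array([ 1.93087071e-04, -7.65082026e+01,  1.49713475e+00, -2.52365541e+01,
       -5.24492178e-02,  1.69417594e-02,  1.41415694e-04]), 'tool_pos': array([0.21393645, 0.69219429, 0.21773845]), 'orientation': array([ 1.49303872e-01,  9.88791039e-01, -7.93452328e-04, -6.71567200e-05]), 'wrist_force': array([0.50701565, 0.06012992, 0.60725583]), 'moment': array([-0.00734275, -0.01141572,  0.03260404]), 'gripper_width': 0.09312586538648181}
scene {'camera_matrix': array([[390.38435415,   0.        , 282.91738668],
       [  0.        , 390.38435415, 214.37529417],
       [  0.        ,   0.        ,   1.        ]]), 'R': array([[-0.64348232,  0.76525898, -0.01758393],
       [ 0.5204664 ,  0.42056853, -0.74312639],
       [-0.5612889 , -0.48734054, -0.66892   ]]), 't': array([ 0.35039576, -0.21074918
[... 226 characters left out ...]
95416, -0.00791471],
       [-0.99731872, -0.00479666, -0.07302309],
       [ 0.07298178,  0.008287  , -0.99729884]]), 't': array([-0.00414461,  0.52031164,  1.30121675])}
{'camera_matrix': array([[308.24724698,   0.        , 273.88870365],
       [  0.        , 308.24724698, 210.74733416],
       [  0.        ,   0.        ,   1.        ]]), 'T_tool_cam': array([[-1.09867812e-03, -9.56960659e-01, -2.90215593e-01,
         8.01982468e-02],
       [ 9.99999390e-01, -1.01799165e-03, -4.28989672e-04,
        -3.85558235e-04],
       [ 1.15089189e-04, -2.90215887e-01,  9.56961193e-01,
        -1.66542185e-01],
       [ 0.00000000e+00,  0.00000000e+00,  0.00000000e+00,
         1.00000000e+00]])}
```

View pics/top0.png

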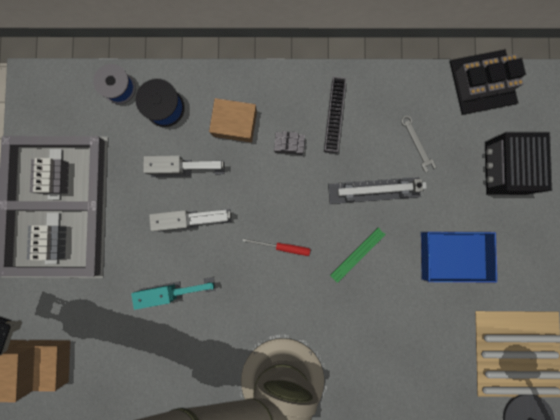

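View pics/scene0.png

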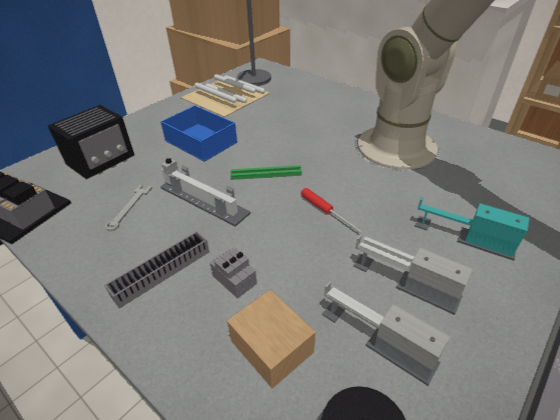

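The candidates are the upper grey rack (~185,165 in top), the lower grey rack (~190,218) and the turquoise look-alike (172,293), which is excluded. I'll enlarge the two grey racks to tell slot from bar.

Run:
```python
import cv2,numpy as np
a=cv2.imread("pics/top0.png");b=cv2.imread("pics/scene0.png")
A=cv2.resize(a[140:240,130:250],None,fx=5,fy=5,interpolation=cv2.INTER_CUBIC)[:500,:600]
B=cv2.resize(b[225:380,320:480],None,fx=2.4,fy=2.4,interpolation=cv2.INTER_CUBIC)
C=cv2.resize(a[165:215,320:440],None,fx=3.3,fy=3.3,interpolation=cv2.INTER_CUBIC)
im=np.zeros((600,800,3),np.uint8)
A=cv2.resize(A,(480,400));im[:400,:480]=A
B=B[:372,:320] if B.shape[1]<320 else B[:372,:320];im[:B.shape[0],480:480+B.shape[1]]=B
im[410:410+C.shape[0],:C.shape[1]]=C
cv2.imwrite("pics/crop1.png",im)
```

```text
(no output)
```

View pics/crop1.png

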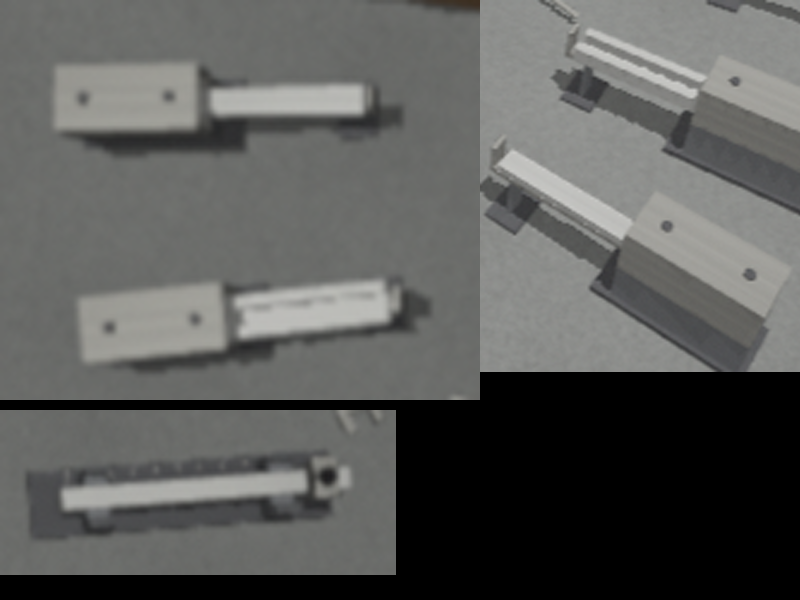

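```bash
cat > h.py <<'E'
import cv2,numpy as np
from rig import *
from scipy.spatial.transform import Rotation as Ro
def pose(s): 
    return Ro.from_quat(s["orientation"]).as_matrix(),np.array(s["tool_pos"])
def cam(n,s=None):
    c=calibration(n);K=np.array(c["camera_matrix"])
    if n=="wrist":
        R,p=pose(s);T=np.array(c["T_tool_cam"]);return K,R@T[:3,:3],R@T[:3,3]+p
    R=np.array(c["R"]);return K,R.T,-R.T@np.array(c["t"])
def ray(cm,uv,z):
    K,R,o=cm;uv=np.atleast_2d(uv).astype(float)
    d=np.c_[(uv-K[:2,2])/K[0,0],np.ones(len(uv))]@R.T
    return o+d*((z-o[2])/d[:,2])[:,None]
def cloud(cm,dep):
    K,R,o=cm;v,u=np.indices(dep.shape)
    P=np.stack([(u-K[0,2])/K[0,0]*dep,(v-K[1,2])/K[0,0]*dep,dep],-1)
    return P@R.T+o
def proj(cm,X):
    K,R,o=cm;c=(np.atleast_2d(X)-o)@R;return c[:,:2]/c[:,2:]*K[0,0]+K[:2,2]
E
python3 - <<'E'
from h import *
a=cv2.imread("pics/top0.png");d=np.load("pics/top0.npy");cm=cam("top");P=cloud(cm,d)
def rect(name,roi,zr,zp,gmin):
    r0,r1,c0,c1=roi
    m=np.zeros(d.shape,bool);sub=P[r0:r1,c0:c1,2];g=a[r0:r1,c0:c1].min(-1)
    m[r0:r1,c0:c1]=(sub>zr[0])&(sub<zr[1])&(g>gmin)
    n,l,st,_=cv2.connectedComponentsWithStats(m.astype(np.uint8));k=1+np.argmax(st[1:,4]);m=l==k
    v,u=np.nonzero(m);W=ray(cm,np.c_[u,v],zp)
    (c,s,an)=cv2.minAreaRect(W[:,:2].astype(np.float32))
    ev=np.linalg.svd(W[:,:2]-W[:,:2].mean(0),full_matrices=False)[2][0]; ev*= -np.sign(ev[1])
    t=(W[:,:2]-W[:,:2].mean(0))@ev
    print(name,len(u),"z",np.median(P[m][:,2]).round(4),"c",np.round(c,4),"size",np.round(s,4),an,"yaw",np.degrees(np.arctan2(ev[1],ev[0])).round(2),"ends",(W[:,:2].mean(0)+np.outer([t.min(),t.max()],ev)).round(4).tolist())
rect("hood",(200,240,140,190),(.08,.1),.089,0)
rect("railtop",(200,235,182,240),(.056,.072),.065,120)
rect("bar",(155,180,175,230),(.05,.07),.06,120)
rect("spine",(170,210,325,430),(.045,.056),.05,120)
rect("stop",(170,210,400,430),(.06,.085),.074,0)
rect("cradbase",(170,210,320,430),(.002,.016),.008,0)
# height map rows
for r in (216,188): pass
E
```

```text
hood 602 z 0.0886 c [0.4578 0.3179] size [0.0463 0.1004] 6.407505512237549 yaw -83.3 ends [[0.452, 0.3678], [0.4637, 0.268]]
railtop 140 z 0.0644 c [0.4618 0.2109] size [0.0154 0.1082] 6.301124095916748 yaw -84.25 ends [[0.454, 0.2645], [0.4648, 0.1568]]
bar 285 z 0.0598 c [0.6178 0.2342] size [0.0202 0.1091] 0.2430020421743393 yaw -88.12 ends [[0.6162, 0.2887], [0.6198, 0.1797]]
spine 473 z 0.0505 c [ 0.5517 -0.2657] size [0.0209 0.2107] 4.446043491363525 yaw -85.38 ends [[0.5432, -0.1607], [0.5602, -0.3708]]
stop 84 z 0.0789 c [ 0.5611 -0.3785] size [0.0339 0.0251] 7.114454746246338 yaw -169.78 ends [[0.5781, -0.375], [0.5442, -0.3811]]
cradbase 972 z 0.0076 c [ 0.5395 -0.2623] size [0.2973 0.1069] 82.1245346069336 yaw -93.36 ends [[0.542, -0.112], [0.5243, -0.4125]]
```

The crop shows the slotted C-rail in the lower grey rack (top px ~188–228, 218), hood on the left and tab on the right. The other grey rack (px ~205,166) holds the narrow plain bar. The cradle has its stop on the right (px ~420,186). I'll move to a hover over the rail, with tool y across it.

arm_command(
  targets="-0.02 -0.02 -0.03 5; -0.05 -0.05 -0.05 12; -0.08 -0.08 -0.05 18; -0.11 -0.11 -0.05 25; -0.14 -0.14 -0.05 32; -0.17 -0.17 -0.05 38; -0.2 -0.2 -0.05 45; -0.23 -0.23 -0.05 50; -0.26 -0.26 -0.04 55; -0.29 -0.29 -0.02 60; -0.32 -0.32 0 64; -0.35 -0.35 0.015 66.4; -0.37 -0.37 0.018 66.4; -0.385 -0.382 0.018 66.4; -0.385 -0.382 0.018 66.4; -0.385 -0.382 0.018 66.4; -0.385 -0.382 0.018 66.4",
  claw=0,
  grip_force=5,
)

```text
time: 1.52
tool_pos: [0.4689, 0.2145, 0.2005]
orientation: [0.666, 0.746, -0.0, -0.0]
wrist_force: [-0.2, 0.2, -0.1]
gripper_width: 0.0929
```

Run:
```python
from h import *
s=read_state();print(s["time"],s["tool_pos"],pose(s)[0].round(4).tolist(),s["wrist_force"],s["joints"].round(2))
p,d=capture("wrist");cv2.imwrite("pics/w1.png",p[:,:,::-1]);np.save("pics/w1.npy",d)
np.savez("pics/w1s.npz",o=s["orientation"],p=s["tool_pos"])
```

```text
1.5167 [0.46887682 0.21453149 0.20054923] [[-0.1119, 0.9937, -0.0004], [0.9937, 0.1119, 0.0002], [0.0003, -0.0004, -1.0]] [-0.24602764  0.18612075 -0.08323936] [-0.78  0.39  0.33  2.11 -0.2   0.67 -0.21]
```

View pics/w1.png

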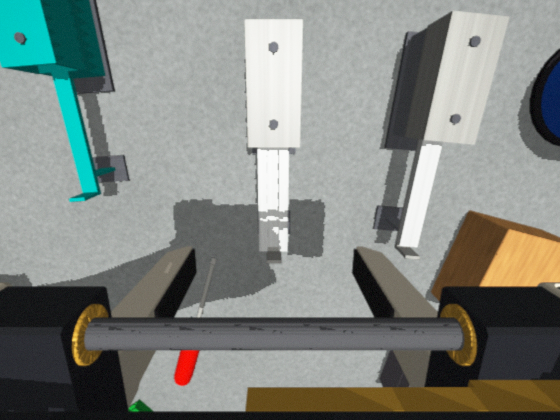

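The wrist view shows the rail centred under the open gripper: its slot at px ~(273,150–250), the tab at (273,256), the hood above it. I'll measure the edges at z = 65 mm.

Run:
```python
from h import *
z=np.load("pics/w1s.npz");s=dict(orientation=z["o"],tool_pos=z["p"]);cm=cam("wrist",s);d=np.load("pics/w1.npy");P=cloud(cm,d)
R,p=pose(s)
def m(name,rows,cols,zr,zp):
    k=np.zeros(d.shape,bool);k[rows[0]:rows[1],cols[0]:cols[1]]=True
    k&=(P[...,2]>zr[0])&(P[...,2]<zr[1])
    mids=[]
    for r in range(*rows):
        c=np.nonzero(k[r])[0]
        if len(c)>10: 
            e=ray(cm,[[c.min()-.5,r],[c.max()+.5,r]],zp);mids.append(np.r_[e.mean(0)[:2],np.linalg.norm(e[1]-e[0])])
    mids=np.array(mids);v=np.linalg.svd(mids[:,:2]-np.median(mids[:,:2],0))[2][0];v*=-np.sign(v[1])
    print(name,len(mids),"med z",np.median(P[k][:,2]).round(4),"width",np.median(mids[:,2]).round(4),"first",mids[0].round(4),"last",mids[-1].round(4),"yaw",np.degrees(np.arctan2(v[1],v[0])).round(2),"tool xy first/last",((np.c_[mids[[0,-1],:2],[zp]*2]-p)@R)[:,:2].round(4).tolist(),"med tool y",np.median((np.c_[mids[:,:2],mids[:,2]*0+zp]-p)@R,axis=0).round(4))
m("hood",(15,148),(235,315),(.082,.1),.089)
m("rail",(153,250),(245,300),(.058,.072),.065)
m("tab",(245,265),(262,285),(.066,.08),.074)
```

```text
hood 128 med z 0.0885 width 0.0459 first [0.4511 0.3685 0.046 ] last [0.4624 0.2701 0.0452] yaw -83.64 tool xy first/last [[0.1549, -0.0004], [0.056, -0.0002]] med tool y [ 1.082e-01 -1.000e-04  1.116e-01]
rail 97 med z 0.0654 width 0.03 first [0.4623 0.2613 0.03  ] last [0.4738 0.1609 0.0298] yaw -83.6 tool xy first/last [[0.0472, -0.0013], [-0.0539, -0.001]] med tool y [-0.001  -0.0009  0.1355]
tab 6 med z 0.0728 width 0.0157 first [0.475  0.156  0.0156] last [0.4756 0.1503 0.0157] yaw -83.69 tool xy first/last [[-0.0589, -0.0005], [-0.0646, -0.0005]] med tool y [-0.0618 -0.0005  0.1265]
```

arm_command(
  targets="0 -0.001 0.03 0; 0 -0.001 0.06 0; 0 -0.001 0.09 0; 0 -0.001 0.12 0; 0 -0.001 0.145 0; 0 -0.001 0.155 0; 0 -0.001 0.16 0; 0 -0.001 0.16 0; 0 -0.001 0.16 0",
)

```text
time: 2.32
tool_pos: [0.4684, 0.2146, 0.0415]
orientation: [0.666, 0.746, 0.001, 0.0]
wrist_force: [-0.0, -0.2, 0.3]
gripper_width: 0.0929
```

arm_command(
  targets="0 0 0 0; 0 0 0 0; 0 0 0 0; 0 0 0 0; 0 0 0 0; 0 0 0 0; 0 0 0 0; 0 0 0 0; 0 0 0 0; 0 0 0 0; 0 0 0 0; 0 0 0 0",
  claw=1,
  grip_force=5,
)

```text
time: 3.32
tool_pos: [0.4681, 0.2138, 0.0406]
orientation: [0.666, 0.746, -0.0, -0.0]
wrist_force: [-0.0, 0.1, -0.4]
gripper_width: 0.0297
```

arm_command(
  targets="0 0 -0.003 0; 0 0 -0.006 0; 0 0 -0.009 0; 0 0 -0.012 0; 0 0 -0.015 0; 0 0 -0.018 0; 0 0 -0.021 0; 0 0 -0.023 0; 0 0 -0.023 0; 0 0 -0.023 0",
)

```text
time: 4.15
tool_pos: [0.4682, 0.2139, 0.0638]
orientation: [0.666, 0.746, 0.0, 0.0]
wrist_force: [-0.4, -0.1, -0.6]
gripper_width: 0.03
```

```bash
cat > look.py <<'E'
from h import *
import sys
s=read_state();print(s["time"],s["tool_pos"].round(4),s["wrist_force"].round(2),s["gripper_width"].round(4))
p,d=capture("scene");q,e=capture("wrist");n=sys.argv[1]
r=[int(x) for x in sys.argv[2:6]]
A=cv2.resize(p[r[0]:r[1],r[2]:r[3],::-1],None,fx=3,fy=3,interpolation=cv2.INTER_CUBIC)[:360,:800]
B=cv2.resize(q[:320,130:430,::-1],(225,240));im=np.zeros((600,800,3),np.uint8);im[:A.shape[0],:A.shape[1]]=A;im[360:,:225]=B
cv2.imwrite(f"pics/{n}.png",im);np.savez(f"pics/{n}.npz",o=s["orientation"],p=s["tool_pos"],d=e,q=q,sd=d,sp=p)
E
python3 look.py g1 200 320 330 490
```

```text
Traceback (most recent call last):
  File "look.py", line 3, in <module>
    s=read_state();print(s["time"],s["tool_pos"].round(4),s["wrist_force"].round(2),s["gripper_width"].round(4))
                                                                                    ^^^^^^^^^^^^^^^^^^^^^^^^
AttributeError: 'float' object has no attribute 'round'
```

```bash
sed -i 's/s\["gripper_width"\].round(4)/s["gripper_width"]/' look.py
python3 look.py g1 200 320 330 490
```

```text
4.15 [0.4682 0.2139 0.0638] [-0.45 -0.09 -0.59] 0.030034625745793554
```

View pics/g1.png

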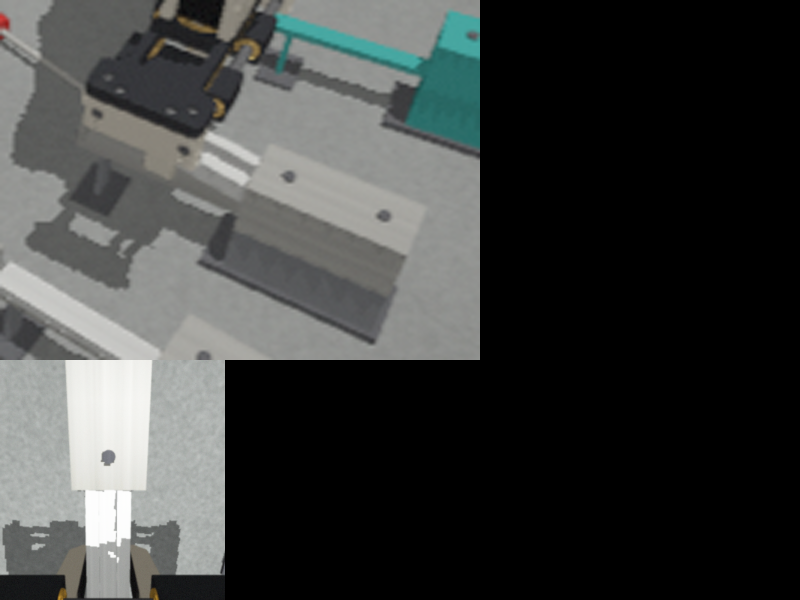

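The rail is lifted in the jaws at the mouth; now its pitch from the wrist depth.

```bash
cat > pitch.py <<'E'
from h import *
import sys
def pitch(o,p,d,zlo=.05,zhi=.4,xr=(-.03,.2)):
    s=dict(orientation=o,tool_pos=p);R,t=pose(s);Q=(cloud(cam("wrist",s),d)-t)@R
    h=-Q[...,2]  # height over TCP
    k=(d>0)&(abs(abs(Q[...,1])-.0105)<.004)&(h>.0)&(h<.06)&(Q[...,0]>xr[0])&(Q[...,0]<xr[1])
    for a in np.arange(xr[0],xr[1],.01):
        b=k&(Q[...,0]>=a)&(Q[...,0]<a+.01)
        if b.sum()>8: print(round(a+.005,3),b.sum(),np.median(h[b]).round(4),"y",Q[...,1][b].min().round(4),Q[...,1][b].max().round(4))
if __name__=="__main__":
    z=np.load(f"pics/{sys.argv[1]}.npz");pitch(z["o"],z["p"],z["d"])
E
python3 pitch.py g1
```

```text
-0.015 542 0.0269 y -0.0145 0.0144
-0.005 595 0.0253 y -0.0145 0.0143
0.005 662 0.0238 y -0.0145 0.0145
0.015 607 0.022 y -0.0145 0.0145
0.025 638 0.0205 y -0.0145 0.0145
0.035 657 0.0188 y -0.0145 0.0144
0.045 670 0.0173 y -0.0143 0.0145
0.055 603 0.0235 y -0.0144 0.0145
0.065 777 0.0248 y -0.0144 0.0145
0.075 820 0.0248 y -0.0145 0.0145
0.085 895 0.0248 y -0.0145 0.0145
0.095 951 0.0248 y -0.0145 0.0145
0.105 1015 0.0248 y -0.0145 0.0145
0.115 1082 0.0248 y -0.0145 0.0144
0.125 586 0.0248 y -0.0145 0.0145
```

Pitch is 9.1° with the tail down, leaving about 9 mm over the tab and 6 mm under the roof. I'll grip firmly and draw out along the rail's own axis.

arm_command(
  targets="0 0 0 0; 0 0 0 0; 0 0 0 0; 0 0 -0.001 0; 0 0 -0.001 0",
  claw=1,
  grip_force=35,
)

```text
time: 4.67
tool_pos: [0.4681, 0.2139, 0.0647]
orientation: [0.666, 0.746, -0.0, -0.0]
wrist_force: [0.3, -0.1, -2.6]
gripper_width: 0.0296
```

arm_command(
  targets="-0.005 0 -0.001 0; -0.015 0 -0.0025 0; -0.025 0 -0.004 0; -0.035 0 -0.0055 0; -0.045 0 -0.007 0; -0.055 0 -0.009 0; -0.065 0 -0.0105 0; -0.075 0 -0.012 0; -0.085 0 -0.0135 0; -0.095 0 -0.015 0; -0.105 0 -0.017 0; -0.115 0 -0.0185 0; -0.125 0 -0.02 0; -0.135 0 -0.0215 0; -0.135 0 -0.0215 0; -0.135 0 -0.0215 0",
)

```text
time: 6.0
tool_pos: [0.4834, 0.0792, 0.0863]
orientation: [0.667, 0.745, 0.0, 0.0]
wrist_force: [-0.7, -0.9, -2.1]
gripper_width: 0.0298
```

```bash
python3 look.py g2 180 300 270 430; python3 pitch.py g2
```

```text
6.0 [0.4834 0.0792 0.0863] [-0.72 -0.86 -2.08] 0.029770476754717883
-0.015 543 0.027 y -0.0145 0.0144
-0.005 660 0.0254 y -0.0145 0.0143
0.005 714 0.0239 y -0.0145 0.0145
0.015 612 0.022 y -0.0142 0.0145
0.025 635 0.0204 y -0.0145 0.0145
0.035 653 0.0187 y -0.0144 0.0144
0.045 671 0.0171 y -0.0143 0.0142
0.055 697 0.0154 y -0.0145 0.0145
0.065 725 0.0138 y -0.0145 0.0145
0.075 705 0.0121 y -0.0144 0.0144
0.085 724 0.0105 y -0.0145 0.0143
0.095 756 0.0089 y -0.0145 0.0145
0.105 764 0.0072 y -0.0144 0.0145
0.115 781 0.0055 y -0.0145 0.0145
0.125 819 0.0039 y -0.0145 0.0143
0.135 180 0.0029 y -0.0144 0.0142
```

View pics/g2.png

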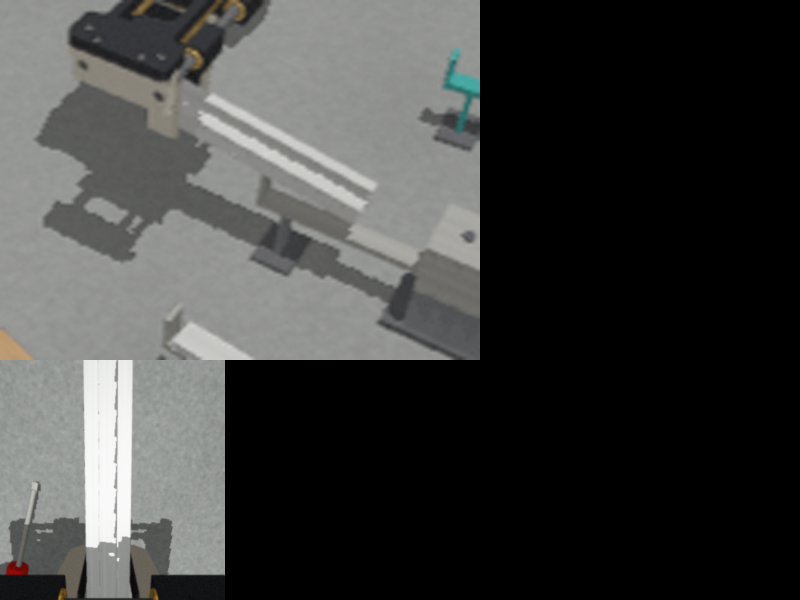

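The rail is clear of hood and tab and its pitch is unchanged. I'll lift it and carry it beside the cradle, to where the wrist camera can see the saddles and stop past the rail.

arm_command(
  targets="-0.005 0 -0.02 0; -0.015 0 -0.045 0; -0.035 -0.005 -0.065 1.8; -0.06 -0.01 -0.065 1.8; -0.09 -0.015 -0.065 1.8; -0.12 -0.02 -0.065 1.8; -0.15 -0.024 -0.065 1.8; -0.18 -0.028 -0.065 1.8; -0.21 -0.032 -0.065 1.8; -0.24 -0.036 -0.065 1.8; -0.27 -0.04 -0.065 1.8; -0.3 -0.044 -0.065 1.8; -0.33 -0.048 -0.065 1.8; -0.36 -0.052 -0.065 1.8; -0.39 -0.056 -0.065 1.8; -0.42 -0.06 -0.065 1.8; -0.44 -0.063 -0.065 1.8; -0.455 -0.064 -0.065 1.8; -0.455 -0.064 -0.065 1.8; -0.455 -0.064 -0.065 1.8",
)

```text
time: 7.77
tool_pos: [0.4707, -0.379, 0.1507]
orientation: [0.678, 0.735, 0.0, -0.0]
wrist_force: [0.0, 0.5, -2.1]
gripper_width: 0.0294
```

```bash
python3 - <<'E'
from h import *
s=read_state();print(s["time"],s["tool_pos"],s["orientation"],s["wrist_force"])
p,d=capture("wrist");cv2.imwrite("pics/w2.png",p[:,:,::-1]);np.savez("pics/w2.npz",o=s["orientation"],p=s["tool_pos"],d=d,q=p)
E
python3 pitch.py w2|tail -4
```

```text
7.7667 [ 0.47072313 -0.37901696  0.15072798] [ 6.78050606e-01  7.35015085e-01  1.73620691e-04 -4.13083885e-04] [ 0.0133665   0.5455742  -2.11234563]
0.105 768 0.0072 y -0.0144 0.0145
0.115 779 0.0055 y -0.0143 0.0145
0.125 809 0.0038 y -0.0145 0.0143
0.135 185 0.0028 y -0.0144 0.0143
```

View pics/w2.png

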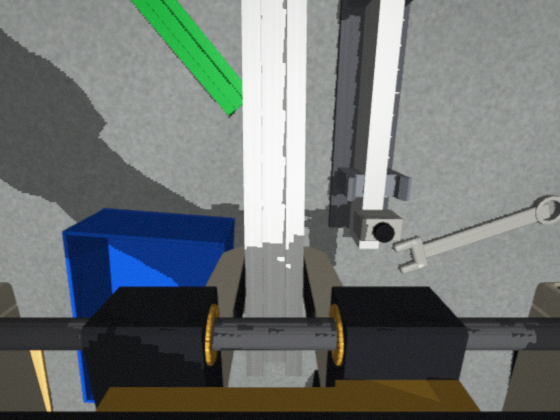

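Far saddle at px (378,185), stop block with black thumbscrew at (378,225), spine running up to (390,0). The near saddle is out of view above. I'll fit the spine line at z = 50 mm and the stop face.

Run:
```python
from h import *
z=np.load("pics/w2.npz");s=dict(orientation=z["o"],tool_pos=z["p"]);cm=cam("wrist",s);d=z["d"];q=z["q"];P=cloud(cm,d);R,p=pose(s)
T=(P-p)@R
mid=[];w=[]
for r in range(5,160):
    k=(abs(P[r,:,2]-.05)<.006)&(q[r].min(-1)>150);c=np.nonzero(k)[0];c=c[(c>330)&(c<430)]
    if len(c)>8:
        e=ray(cm,[[c.min()-.5,r],[c.max()+.5,r]],.05);mid.append((e.mean(0)-p)@R);w.append(np.linalg.norm(e[1]-e[0]))
mid=np.array(mid);f=np.polyfit(mid[:,0],mid[:,1],1)
print("spine width",np.median(w),"n",len(w),"tool x",mid[0,0],mid[-1,0],"y=a x+b",f,"deg",np.degrees(np.arctan(f[0])))
# saddle cheeks
k=np.zeros(d.shape,bool);k[165:205,335:420]=True
c=k&(P[...,2]>.055)&(P[...,2]<.068)
print("cheeks tool x",np.percentile(T[c][:,0],[2,98]),"y lo/hi groups",[np.percentile(T[c&g][:,1],[3,97]).round(4) for g in(T[...,1]<np.polyval(f,0),T[...,1]>np.polyval(f,0))])
k[:]=0;k[195:250,345:410]=True
c=k&(P[...,2]>.072)&(P[...,2]<.083)
t=T[c];print("stop top n",c.sum(),np.median(P[c][:,2]),"tool x",np.percentile(t[:,0],[1,50,97,99,100]).round(4),"y",np.percentile(t[:,1],[1,99]).round(4))
v,u=np.nonzero(c);e=(ray(cm,np.c_[u,v],.078)-p)@R;print("ray stop x max",np.percentile(e[:,0],[97,99,100]).round(4),"mid y",e[:,1].min(),e[:,1].max())
# rail: tail and centre y
c=(abs(T[...,1])<.016)&(T[...,2]>-.035)&(T[...,2]<.005)&(T[...,0]>.1)
print("tail x",np.percentile(T[c][:,0],[99,99.9,100]))
for a in(.0,.06,.12):
    b=(abs(T[...,1])<.025)&(T[...,2]>-.035)&(T[...,2]<.005)&(abs(T[...,0]-a)<.006);print("rail y",a,np.percentile(T[b][:,1],[1,99]).round(4))
```

```text
spine width 0.01801369078223066 n 155 tool x 0.16121970293794155 0.04583264932244548 y=a x+b [0.00188617 0.08898565] deg 0.10806921518226585
cheeks tool x [0.01309163 0.03264989] y lo/hi groups [array([0.0627, 0.0701]), array([0.1071, 0.1148])]
stop top n 755 0.07861334775884349 tool x [-0.0176 -0.0042  0.0017  0.0018  0.0022] y [0.0717 0.1052]
ray stop x max [0.0032 0.0033 0.0033] mid y 0.07003914567651329 0.10564895586376294
tail x [0.13184255 0.13223675 0.13261656]
rail y 0.0 [-0.0144  0.0153]
rail y 0.06 [-0.0144  0.015 ]
rail y 0.12 [-0.0142  0.0152]
```

The numbers agree: spine width 18.0 mm, saddle centre to stop face about 21 mm (stop at cradle ~101 mm), cheek mid-line within 0.2 mm of the spine line. I'm holding the rail at rail x ≈ +33 mm. Next I'll go over the cradle with about 6 mm in hand at the stop, then down until the tail nearly lands.

arm_command(
  targets="0.02 0.025 0 0; 0.045 0.05 0 0; 0.065 0.075 0 0; 0.075 0.0887 0 0; 0.0755 0.0887 0 0; 0.0755 0.0887 0 0; 0.0755 0.0887 0.02 0; 0.0755 0.0887 0.045 0; 0.0755 0.0887 0.065 0; 0.0755 0.0887 0.078 0; 0.0755 0.0887 0.085 0; 0.0755 0.0887 0.085 0; 0.0755 0.0887 0.085 0",
)

```text
time: 8.9
tool_pos: [0.5527, -0.2976, 0.0665]
orientation: [0.678, 0.735, -0.0, 0.0]
wrist_force: [0.1, 0.1, -1.5]
gripper_width: 0.0297
```

```bash
python3 look.py g3 120 240 130 290; python3 pitch.py g3
```

```text
8.9 [ 0.5527 -0.2976  0.0665] [ 0.09  0.13 -1.53] 0.02973435590491966
-0.015 544 0.027 y -0.0145 0.0144
-0.005 670 0.0254 y -0.0145 0.0142
0.005 715 0.0238 y -0.0145 0.0142
0.015 605 0.0219 y -0.0145 0.0145
0.025 641 0.0203 y -0.0145 0.0145
0.035 662 0.0187 y -0.0144 0.0144
0.045 663 0.017 y -0.0143 0.0143
0.055 692 0.0154 y -0.0145 0.0145
0.065 725 0.0137 y -0.0145 0.0145
0.075 705 0.0121 y -0.0144 0.0145
0.085 724 0.0105 y -0.0145 0.0144
0.095 757 0.0088 y -0.0145 0.0145
0.105 777 0.0072 y -0.0144 0.0145
0.115 781 0.0055 y -0.0143 0.0145
0.125 815 0.0039 y -0.0145 0.0144
0.135 184 0.0028 y -0.0144 0.0142
```

View pics/g3.png

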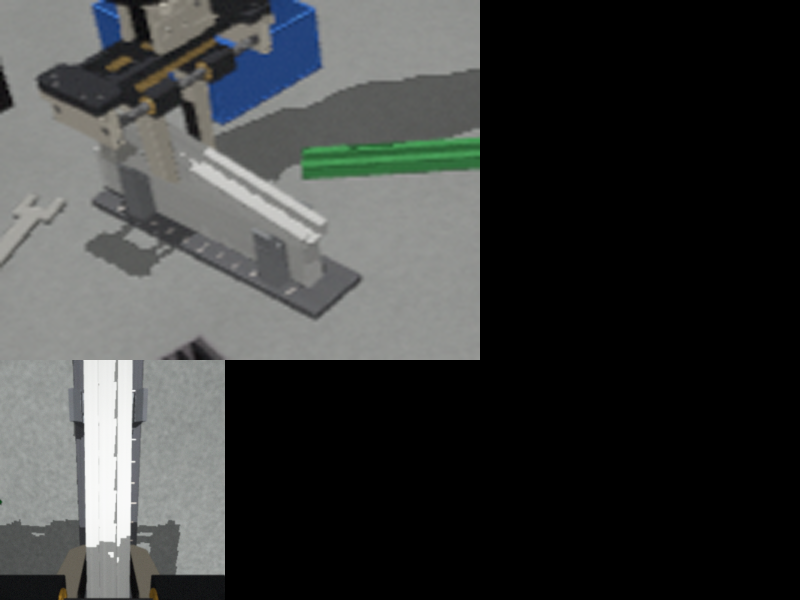

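The rail is over the cradle, centred between the near saddle's cheeks. I'll lower the tail to contact, then ease the grip so the rail pivots level on the way down.

arm_command(
  targets="0 0 0.002 0; 0 0 0.004 0; 0 0 0.0045 0; 0 0 0.0045 0",
)

```text
time: 9.33
tool_pos: [0.5532, -0.2973, 0.062]
orientation: [0.678, 0.735, 0.0, 0.0]
wrist_force: [0.0, -0.3, 0.6]
gripper_width: 0.0294
```

arm_command(
  targets="0 0 0 0; 0 0 0 0; 0 0 0 0; 0 0 0.002 0; 0 0 0.004 0; 0 0 0.006 0; 0 0 0.008 0; 0 0 0.01 0; 0 0 0.012 0; 0 0 0.014 0; 0 0 0.016 0; 0 0 0.018 0; 0 0 0.02 0; 0 0 0.021 0; 0 0 0.0215 0; 0 0 0.0215 0",
  claw=1,
  grip_force=5,
)

```text
time: 10.67
tool_pos: [0.5529, -0.2972, 0.0405]
orientation: [0.678, 0.735, 0.0, 0.0]
wrist_force: [-1.8, -0.2, 3.4]
gripper_width: 0.0297
```

```bash
python3 look.py g4 120 240 130 290; python3 pitch.py g4
```

```text
10.6667 [ 0.5529 -0.2972  0.0405] [-1.76 -0.2   3.4 ] 0.029740454042215016
-0.025 81 0.0248 y -0.0144 0.0141
-0.015 499 0.0249 y -0.0145 0.0145
-0.005 562 0.025 y -0.0145 0.0144
0.005 634 0.025 y -0.0145 0.0145
0.015 595 0.025 y -0.0145 0.0144
0.025 645 0.0249 y -0.0145 0.0144
0.035 661 0.0249 y -0.0145 0.0144
0.045 699 0.025 y -0.0144 0.0145
0.055 760 0.025 y -0.0145 0.0143
0.065 805 0.025 y -0.0145 0.0145
0.075 849 0.0249 y -0.0145 0.0145
0.085 914 0.0249 y -0.0145 0.0145
0.095 975 0.025 y -0.0145 0.0145
0.105 1029 0.025 y -0.0145 0.0145
0.115 1123 0.025 y -0.0145 0.0145
0.125 608 0.025 y -0.0145 0.0145
```

The rail is level and seated, top at 65.5 mm. Now I'll slide it to the stop and watch the force.

arm_command(
  targets="0 0 0 0; 0 0 0 0; -0.001 0 0 0; -0.002 0 0 0; -0.003 0 0 0; -0.004 0 0 0; -0.005 0 0 0; -0.005 0 0 0; -0.005 0 0 0",
  claw=1,
  grip_force=12,
)

```text
time: 11.52
tool_pos: [0.5537, -0.3007, 0.0405]
orientation: [0.678, 0.735, 0.001, -0.0]
wrist_force: [-1.5, 4.0, 6.5]
gripper_width: 0.0303
```

arm_command(
  targets="-0.0005 0 0 0; -0.001 0 0 0; -0.0015 0 0 0; -0.002 0 0 0; -0.002 0 0 0; -0.002 0 0 0",
)

```text
time: 12.02
tool_pos: [0.5539, -0.3025, 0.0405]
orientation: [0.678, 0.735, 0.001, -0.001]
wrist_force: [-0.1, 3.4, 6.7]
gripper_width: 0.0301
```

arm_command(
  targets="-0.0005 0 -0.0005 0; -0.001 0 -0.0005 0; -0.0015 0 -0.0005 0; -0.002 0 -0.0005 0; -0.0025 0 -0.0005 0; -0.0025 0 -0.0005 0; -0.0025 0 -0.0005 0",
)

```text
time: 12.6
tool_pos: [0.5536, -0.3069, 0.0405]
orientation: [0.678, 0.735, -0.0, 0.0]
wrist_force: [0.2, 0.1, -0.4]
gripper_width: 0.0299
```

```bash
cat > gap.py <<'E'
from h import *
s=read_state();R,p=pose(s);print(s["time"],p.round(4),s["wrist_force"].round(2))
q,d=capture("wrist");T=(cloud(cam("wrist",s),d)-p)@R
c=(abs(T[...,1])<.02)&(abs(T[...,2]+.025)<.006)&(T[...,0]>.08)
t=np.percentile(T[c][:,0],99.9);print("tail tool x",t,"world",(p+R@[t,0,-.025]).round(4))
# stop face predicted from w2
z=np.load("pics/w2.npz");R2,p2=pose(dict(orientation=z["o"],tool_pos=z["p"]))
f=p2+R2@[.0022,.0889,.09];ax=R2[:,0];print("dist tail->stop face along axis",(p+R@[t,0,-.025]-f)@ax)
E
python3 gap.py
```

```text
12.6 [ 0.5536 -0.3069  0.0405] [ 0.2   0.09 -0.42]
tail tool x 0.126352369205372 world [ 0.5434 -0.181   0.0655]
dist tail->stop face along axis 0.18928588007338149
```

The tail-to-stop distance (189 mm) disagrees with the 200 mm rail, so I'll look.

Run:
```python
from h import *
s=read_state()
p,_=capture("scene");q,d=capture("wrist")
R,t=pose(s);T=(cloud(cam("wrist",s),d)-t)@R
col=int(proj(cam("wrist",s),t+R@[.12,.0105,-.025])[0,0])
for r in range(0,120,5):print(r,T[r,col].round(4),q[r,col])
A=cv2.resize(p[130:230,130:265,::-1],None,fx=3.6,fy=3.6,interpolation=cv2.INTER_CUBIC)
B=q[:270,150:420,::-1]
im=np.zeros((600,800,3),np.uint8);im[:A.shape[0],:A.shape[1]]=A;im[:270,500:770]=B;cv2.imwrite("pics/g5.png",im)
```

```text
0 [ 0.1245  0.0103 -0.0265] [244 244 243]
5 [ 0.1233  0.0104 -0.0249] [244 245 244]
10 [ 0.1215  0.0104 -0.0251] [244 244 243]
15 [ 0.1198  0.0105 -0.0249] [244 244 243]
20 [ 0.1181  0.0105 -0.0247] [245 246 244]
25 [ 0.1162  0.0105 -0.0251] [245 246 245]
30 [ 0.1146  0.0106 -0.0244] [245 246 245]
35 [ 0.1127  0.0107 -0.0246] [245 246 245]
40 [ 0.1107  0.0106 -0.0256] [246 247 246]
45 [ 0.109   0.0107 -0.0246] [246 247 246]
50 [ 0.107   0.0107 -0.0253] [248 248 247]
55 [ 0.1053  0.0108 -0.0243] [247 248 247]
60 [ 0.1034  0.0109 -0.0242] [248 249 248]
65 [ 0.1015  0.0109 -0.0242] [248 249 248]
70 [ 0.0995  0.0109 -0.025 ] [248 249 248]
75 [ 0.0975  0.011  -0.025 ] [248 249 248]
80 [ 0.0956  0.011  -0.0251] [249 250 250]
85 [ 0.0937  0.0111 -0.0243] [249 250 249]
90 [ 0.0916  0.0111 -0.0247] [249 249 248]
95 [ 0.0896  0.0111 -0.0251] [248 249 248]
100 [ 0.0876  0.0112 -0.0242] [248 249 248]
105 [ 0.0855  0.0112 -0.0253] [248 249 248]
110 [ 0.0835  0.0113 -0.0245] [247 248 248]
115 [ 0.0814  0.0114 -0.0244] [248 248 247]
```

View pics/g5.png

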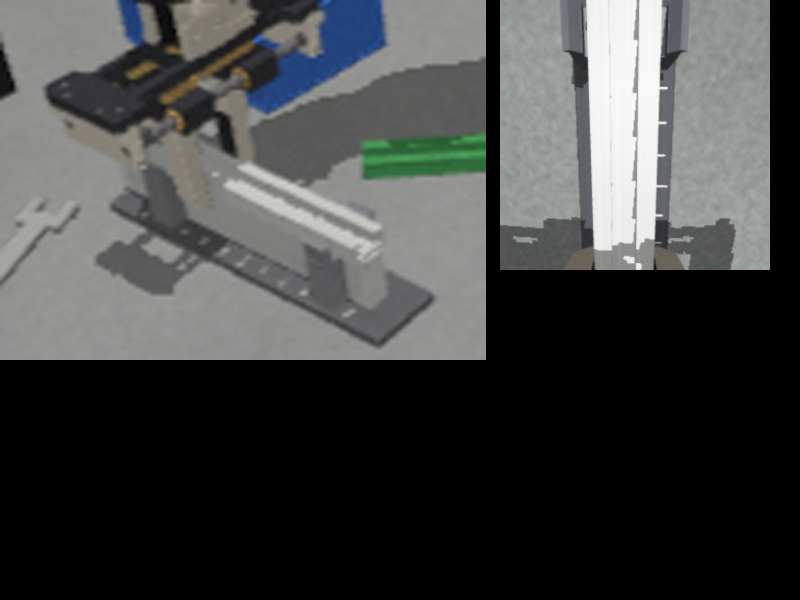

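The tail lies outside the wrist frame (cut at row 0), so my tail readings were truncated. The true grip point is rail x ≈ +45, as planned from the rack, which leaves about 8±4 mm to the stop. I'll continue in small steps.

arm_command(
  targets="-0.001 0 0 0; -0.002 0 0 0; -0.003 0 0 0; -0.004 0 0 0; -0.004 0 0 0",
)

```text
time: 13.17
tool_pos: [0.554, -0.311, 0.0407]
orientation: [0.678, 0.735, -0.0, 0.0]
wrist_force: [0.5, -0.5, -1.7]
gripper_width: 0.0299
```

arm_command(
  targets="-0.001 0 0 0; -0.002 0 0 0; -0.002 0 0 0; -0.002 0 0 0",
)

```text
time: 13.5
tool_pos: [0.5542, -0.3128, 0.0407]
orientation: [0.678, 0.735, -0.0, 0.0]
wrist_force: [0.3, 0.3, -1.9]
gripper_width: 0.0299
```

arm_command(
  targets="-0.001 0 0 0; -0.002 0 0 0; -0.002 0 0 0; -0.002 0 0 0",
)

```text
time: 13.83
tool_pos: [0.5543, -0.3148, 0.0407]
orientation: [0.678, 0.735, -0.0, 0.0]
wrist_force: [0.1, -0.1, -1.4]
gripper_width: 0.0297
```

arm_command(
  targets="-0.001 0 0 0; -0.002 0 0 0; -0.002 0 0 0; -0.002 0 0 0",
)

```text
time: 14.17
tool_pos: [0.5544, -0.3154, 0.0406]
orientation: [0.678, 0.735, 0.0, -0.001]
wrist_force: [-0.5, 5.3, 1.7]
gripper_width: 0.0298
```

arm_command(
  targets="-0.001 0 0 0; -0.0015 0 0 0; -0.0015 0 0 0; -0.0015 0 0 0",
)

```text
time: 14.5
tool_pos: [0.5544, -0.3155, 0.0406]
orientation: [0.677, 0.736, 0.001, -0.002]
wrist_force: [-2.3, 8.8, 3.6]
gripper_width: 0.03
```

Contact: force rises 5→9 N and the tool stalls. Release, check, then lift away.

arm_command(
  targets="0 0 0 0; 0 0 0 0; 0 0 0 0; 0 0 0 0; 0 0 0 0; 0 0 0 0; 0 0 0 0; 0 0 0 0",
  claw=0,
)

```text
time: 15.17
tool_pos: [0.5546, -0.3182, 0.0406]
orientation: [0.678, 0.735, -0.0, 0.0]
wrist_force: [0.1, 0.0, -0.1]
gripper_width: 0.0783
```

arm_command(
  targets="0.002 0 -0.01 0; 0.002 0 -0.03 0; 0.002 0 -0.06 0; 0.002 0 -0.09 0; 0.002 0 -0.12 0; 0 -0.03 -0.15 0; 0 -0.065 -0.15 0; 0 -0.08 -0.15 0; 0 -0.08 -0.15 0; 0 -0.08 -0.15 0; 0 -0.08 -0.15 0",
)

```text
time: 16.08
tool_pos: [0.4759, -0.3243, 0.1911]
orientation: [0.678, 0.735, 0.0, 0.001]
wrist_force: [1.3, -0.8, -0.1]
gripper_width: 0.0928
```

Run:
```python
from h import *
s=read_state();R,t=pose(s);print(s["time"],t,s["wrist_force"].round(2),s["gripper_width"])
p,_=capture("scene");q,d=capture("wrist");tp,td=capture("top")
T=cloud(cam("wrist",s),d)
f=[]
z=np.load("pics/w2.npz");R2,p2=pose(dict(orientation=z["o"],tool_pos=z["p"]))
F=p2+R2@[.0022,.0889,.09];L=(T-F)@R2   # x: from stop face along -cradle x, y lateral
k=(abs(L[...,1])<.02)&(abs(T[...,2]-.0655)<.006)&(L[...,0]>.0)&(L[...,0]<.25)
for a in np.arange(0,.21,.02):
    b=k&(L[...,0]>=a)&(L[...,0]<a+.02)
    if b.sum()>5: print(round(a+.01,3),b.sum(),"z",np.median(T[b][:,2]).round(4),"lat",np.percentile(L[b][:,1],[1,99]).round(4))
print("rail x range",np.percentile(L[k][:,0],[.1,99.9]))
k2=(abs(L[...,1])<.02)&(abs(T[...,2]-.0785)<.004)&(abs(L[...,0])<.03);print("stop x range",np.percentile(L[k2][:,0],[1,99]) if k2.sum() else None)
A=cv2.resize(p[140:230,130:265,::-1],None,fx=3.6,fy=3.6,interpolation=cv2.INTER_CUBIC)
im=np.zeros((600,800,3),np.uint8);im[:A.shape[0],:A.shape[1]]=A
B=q[:270,250:560,::-1];im[:B.shape[0],490:]=B
C=cv2.resize(tp[165:215,300:440,::-1],None,fx=4,fy=4,interpolation=cv2.INTER_CUBIC);im[340:540,:560]=C
cv2.imwrite("pics/f1.png",im)
```

```text
16.0833 [ 0.47592403 -0.32431719  0.19112966] [ 1.26 -0.85 -0.06] 0.0927690383364225
0.01 311 z 0.0656 lat [-0.0158  0.0195]
0.03 393 z 0.0655 lat [-0.0157  0.0197]
0.05 392 z 0.0657 lat [-0.0156  0.0143]
0.07 410 z 0.0655 lat [-0.0156  0.0144]
0.09 441 z 0.0656 lat [-0.0155  0.0145]
0.11 472 z 0.0655 lat [-0.0155  0.0145]
0.13 495 z 0.0656 lat [-0.0154  0.0145]
0.15 536 z 0.0657 lat [-0.0155  0.0145]
0.17 585 z 0.0656 lat [-0.0155  0.0194]
0.19 601 z 0.0655 lat [-0.0189  0.0198]
rail x range [0.00077702 0.19871618]
stop x range [-0.020763   -0.00034105]
```

View pics/f1.png

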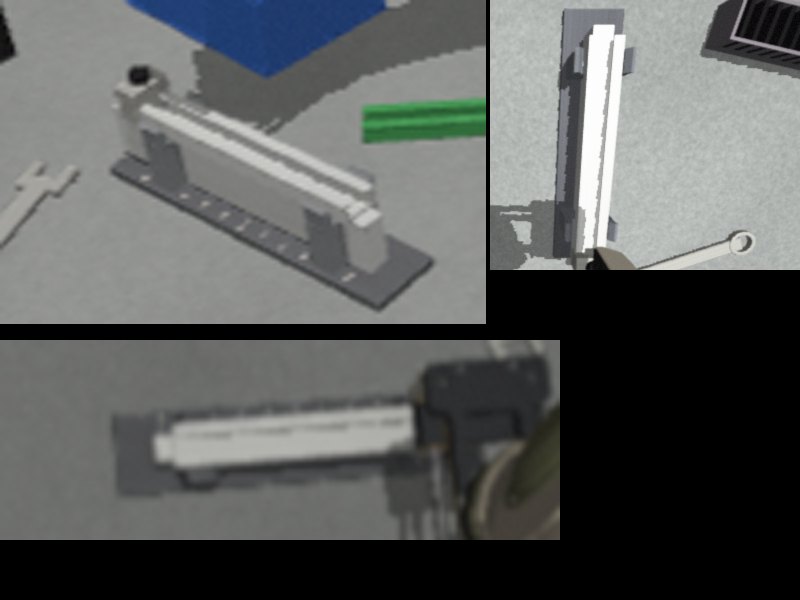

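The rail lies level (top 65.5 mm along its length), centred and slot up. The seam reads within about 1 mm, so I'll take one closer look at it.

arm_command(
  targets="-0.03 0 0 0; -0.06 0 0.01 0; -0.085 0.02 0.02 0; -0.1 0.03 0.03 0; -0.1 0.03 0.03 0; -0.1 0.03 0.03 0; -0.1 0.03 0.03 0",
)

```text
time: 16.82
tool_pos: [0.5126, -0.4209, 0.1601]
orientation: [0.678, 0.735, -0.0, -0.001]
wrist_force: [-0.8, 0.7, 0.0]
gripper_width: 0.093
```

Run:
```python
from h import *
s=read_state();R,t=pose(s);print(s["time"],t)
q,d=capture("wrist");cm=cam("wrist",s)
z=np.load("pics/w2.npz");R2,p2=pose(dict(orientation=z["o"],tool_pos=z["p"]))
F=p2+R2@[.0022,.0889,.09];L=(cloud(cm,d)-F)@R2
u,v=proj(cm,F+[0,0,.01])[0].astype(int);print(u,v)
for dc in(-8,0,10):
  for r in range(v-10,v+11,1): print(dc,r,L[r,u+dc].round(4),q[r,u+dc]) if dc==10 else None
B=cv2.resize(q[v-60:v+40,u-60:u+60,::-1],None,fx=5,fy=5,interpolation=cv2.INTER_NEAREST);cv2.imwrite("pics/f2.png",B)
```

```text
16.8167 [ 0.51259246 -0.42086649  0.16014604]
334 159
10 149 [ 0.0077  0.0085 -0.0046] [253 253 252]
10 150 [ 0.0069  0.0087 -0.0042] [252 253 252]
10 151 [ 0.0061  0.0086 -0.0048] [252 253 252]
10 152 [ 0.0053  0.0085 -0.0053] [252 253 252]
10 153 [ 0.0045  0.0086 -0.0051] [253 253 252]
10 154 [ 0.0036  0.0088 -0.0047] [252 252 252]
10 155 [ 0.0028  0.0087 -0.0053] [252 253 252]
10 156 [ 0.002   0.0088 -0.0053] [252 252 252]
10 157 [ 0.0011  0.0089 -0.0049] [252 252 252]
10 158 [ 0.0002  0.0091 -0.0044] [251 251 251]
10 159 [-0.0005  0.009  -0.0048] [230 230 228]
10 160 [-0.0007  0.0079 -0.0099] [146 146 143]
10 161 [-0.0007  0.0065 -0.0164] [114 118 114]
10 162 [-0.0012  0.0061 -0.0184] [195 195 190]
10 163 [-0.0021  0.0064 -0.0175] [233 232 228]
10 164 [-0.0029  0.0065 -0.0174] [235 235 231]
10 165 [-0.0035  0.0062 -0.0187] [235 235 231]
10 166 [-0.0045  0.0065 -0.0179] [231 231 227]
10 167 [-0.0052  0.0064 -0.0184] [206 204 198]
10 168 [-0.0048  0.0047 -0.0261] [135 136 132]
10 169 [-0.0057  0.0049 -0.0255] [72 68 68]
```

View pics/f2.png

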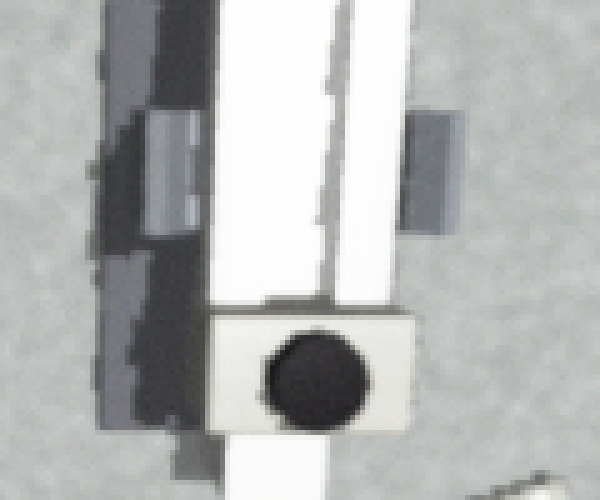

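The stop's face starts at x ≈ −0.7 mm, right where the rail's top ends (−0.5 mm), with no gap down the face. The rail is in the far saddle's cheeks, slot up, and the robot is clear. Handing in.

```bash
python3 -c "
from rig import *
print(job_done(),read_state()['time'])"
```

```text
the job is handed in; nothing more can be done
the job is handed in; nothing more can be done
```

The rail is in the marking-out cradle, slot up, down in both saddles with its end at the stop, and the gripper is open and clear of it. I handed the job in at about 17 s.

**How it went:** I gripped the slotted rail lightly at about +45 mm and tipped its front up 9°. I then gripped it firmly, drew it out along its own axis over the tab, and carried it to the cradle. There I lowered it tail first, let it pivot level, and slid it to the stop until the force rose from 5 to 9 N.

**Last checks:**
- **Seating:** the rail's top reads 65.5–65.7 mm over the whole length, so it is level and down in both saddles. It sits about 0.5 mm off the middle line.
- **Stop:** the rail's end reads −0.5 mm and the stop face −0.7 mm. That agrees within one pixel (about 0.8 mm), and the close view shows no gap.
- **Forces:** the highest wrist force I saw was about 10 N.

**Disagreement:** my first reading of the rail's tail was wrong because the picture cut it off, so the rail seemed about 12 mm nearer the stop than it was. I caught this when no contact force came, and pushed on until it did.

I didn't re-measure the flat bar, the stop's position or the other items afterwards. I planned all moves to stay clear of them.

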